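# Fold back the imaging cabinet's bifold door and load the dish with the transfer fork

## Robot

A 6-joint arm with a two-finger parallel gripper is mounted at the origin on a cart in front of the work surface, level with it; the furniture and walls round the work are solid. World frame = base frame: x ahead of the robot, y to its left, z up, the work surface at z = 0. Lengths are in m, angles in rad, forces in N, time in s.
With the tool pointing down it reaches from about 0.375 to 0.9 m from the base axis. Payload 3.1 kg.
Tool frame: the origin (TCP) lies midway between the tips of the shut fingers; the grasp point (between the pads) lies 19 mm behind it; x points along the fingers, z is the direction in which the jaws open and shut, and the axes are right-handed (so a half turn about x gives the same grasp; the last joint's range is limited). The gripper opens to 85 mm and grips with 20 to 120 N. Pads are 22 mm wide; open, the fingers measure 114 mm over their backs; the gripper's body (76 mm by 85 mm) begins 54 mm behind the grasp point. The pads swing forward as they close: fully open they stand 13 mm farther back than shut.
Start: joints at [-1.321, 0.527, 1.433, -0, 1.181, -0.178], TCP at [0.259, -0.569, 0.231] pointing down, gripper open.
Joint ranges: [-3.08, 3.08], [-0.75, 2.2], [0.22, 2.44], [-1.43, 4.57], [0, 2.65], [-2.85, 2.85]. Speed limits (rad/s): [2.79, 2.79, 3.14, 3.14, 3.14, 3.14].

## Interface

Orientations are given as a unit quaternion [x, y, z, w].
In Python, from station import status, snapshot, camera_params, ticket gives the robot as it stands.
- The arm moves only by the tool arm_command, never from a script. Its argument "series" is a list that holds one entry, the list of rows, each a list of 4 numbers: the shift along the tool's x, y, z in mm, then the turn about the tool's x in rad. A call has 1 to 10 rows; each row shifts and turns the commanded pose from where the row before left it, along the tool's axes as they then stand; what a row does not reach is not made up. A row lasts 1/10 s, in which the tool goes at most 50 mm and 8.59 degrees, less where a joint would pass 70% of its speed; a pose out of reach is approached as far as the arm can. A call is refused whole if a number of a shift passes 50 or a number of a turn 0.15, either way. A call with a gripper value outside its range is refused whole. "jaw" is the opening in per cent of the stroke, from 0 (shut) to 100 (fully open), set as the call begins (left out, the last holds). The fingers move at their own pace and stop on an object; "force" is the grip in N (left out, the last holds). Time passes only in rows, so rows that do not move let the fingers close. It gives the time, the measured TCP pose, the force and the opening at its end, in the units of the state.
- status.sense(): the state, without advancing time (a new reading comes with each control period).
- snapshot(name): name is "scene" or "side" or "wrist"; returns the picture (480x640x3 uint8, red, green, blue); there is no depth.
- camera_params(name): a dict with "fovy" (degrees; the focal length in pixels is half the picture's height over the tangent of half this angle, whatever the lens; pixels are square), "cx", "cy" (the principal point, pixels), "k1" (the pictures are not rectified: a ray, as slopes to the right and down, at radius r is drawn at 1 + k1 r^2 times it, then the intrinsics apply), "extrinsics" (4x4, takes a point from camera to world coordinates); the wrist camera has in their place "mount" (4x4, takes a point from camera to tool coordinates, whose origin is the TCP and whose axes are the tool frame's). Camera axes: x right, y down, z forward; pixel columns grow to the right and rows downward; lengths in m; the calibration is good to about 2 mm. A picture is of the moment at which its call begins: read the wrist's pose just before it. camera_params takes no time and is no camera call.
- ticket.sign_off(): hands the job in, once; it reports no verdict.
The state is a dict: "t": time; "q": joint angles; "qd": joint speeds; "tau": joint torques, N m; "tcp_pos": TCP position; "tool_rot": TCP orientation; "force": force on the tool from outside, world axes, zero at the start; "ft_torque": the same for the moment, N m; "finger_gap": opening from 0.0 (shut) to 1.0 (fully open).
Only numpy, scipy, OpenCV 4.12 (cv2) and the standard library are available. Lean on these libraries where they do the work, as an engineer would, in place of code of your own. Each camera call takes 0.05 s, during which the arm holds its last target. There are 200 camera calls.

## Task

The amber bifold door of the small imaging cabinet stands ajar: push it at the fold hinge until both panels are folded fully back on the left, and leave it so. Then take the blue-handled transfer fork, with the covered dish lying on its tines, carry the dish level through the doorway without touching it with the gripper, and lower it centred onto the round stage, whose column fits between the tines. Draw the empty fork out and lay it back in its grey rest as it lay before; leave the tube rack, the amber bottle and the conical flask undisturbed.

Things in the scene. Friction and masses are not known exactly. Their poses are not given: they have to be found in the camera images.
- cabinet: White imaging cabinet fixed on the worktop, 180 deep (x) x 260 wide (y) x 165 high, a camera head (52 across, 42 high) on its roof above the stage. Origin: centre of its underside; x to its back, y to its left, z up; front at x = -90. It is open inside, walls 25, floor 10 thick.
- doorway (a point): Middle of the doorway, in the door's closed plane: x = -85, y = 0, z = 80 in the cabinet's frame (same axes). The doorway is 210 wide, clear from z = 20 (sill) to z = 140 (top track). Two amber panels in aluminium frames, each 105 wide, 8 thick, z = 22 to 138, fold outwards (-x).
- door_pivot (a point): Pivot of panel 1 on the left jamb, x = -85, y = +105, z = 80 in the cabinet's frame (same axes). Panel 2 hangs on panel 1's free edge by the fold hinge; a roller at panel 2's far edge runs in the top track, so the folded panels stack before this jamb.
- door (a joint): Angle a of panel 1 from the closed plane (rad): 0 closed and flat, 1.42 fully folded back at the stop. In the cabinet's frame the fold hinge is at x = -85 - 105 sin a, y = 105 - 105 cos a; panel 2 is turned by a the other way. Starts ajar (0.25 to 0.75), stays where left; about 1 N sideways at the fold moves it.
- fold_pull (a point): On the fold's pull fin: a full-height aluminium strip on panel 2 beside the fold hinge, standing 25 out from its outer face. This point is on the fin's side away from the left jamb, 12 from panel 2's face and from the hinge, z = 100. Push here, in the corner of fin and panel, along the fold's arc. Axes of panel 2: -x out of its outer face, y to the fold hinge, z up.
- stage (a point): Centre of the top of the round stage in the cabinet, 50 above the worktop, at x = -30, y = -15 in the cabinet's frame (same axes), 55 behind the door plane. The stage is a column 30 across with a foot 64 across whose top is 18 or less above the worktop.
- rest: Grey rest for the fork, fixed: base 175 x 76 x 6, a block under the blade (top z = 30, x = 55 to 75, side lips 66 apart, 7 high) and a rear post under the handle's end (top z = 80, x = -70 to -55, lips 19 apart, 9 high). Origin on the worktop under the fork's grip; x towards the tines, z up. Fork home: axes agree, its origin 30 above this one.
- fork: Transfer fork, 90 g: steel blade 4 thick, 60 wide, with two tines (10 wide, 40 apart, x = 85 to 145), an upright 16 wide, 60 high at x = 49, and a raised blue handle 14 wide (y), 16 high (z = 50 to 66), x = -82 to 36. Origin: level with the blade's underside, straight under the grip; x towards the tines, z up.
- fork_grip (a point): Middle of the blue handle where it is gripped from above: x = 0, y = 0, z = 58 in the fork's frame (same axes). The handle is free for 55 behind and 45 ahead of it.
- fork_seat (a point): Point between the tines, level with their top face, over which the dish is carried: x = 110, y = 0, z = 4 in the fork's frame (same axes).
- dish: Clear round covered petri dish, 63 across, 14 high, 30 g, lying loose on the tines. Origin: centre of its underside; z up.
- rack: Blue tube rack with tubes, 50 x 150 x 104 high, a bystander on the left. Origin: centre of its underside; its long side is y.
- amber: Amber bottle with a white cap, 63 across, 126 high, a bystander before the cabinet's right corner. Origin: centre of its underside.
- flask: Conical glass flask, 64 across, 102 high, a bystander on the right. Origin: centre of its underside.
Mind the look-alikes: they are no part of the job. What is shaped like the dish but green or purple is not meant.

How it is judged:
By the outcome, as a careful person would: the job done as asked, in the order asked, and still so for the second after the job is handed in, with the robot touching nothing.
It also fails if it takes over 72 s, if anything falls off the work surface, if the arm or the gripper's body presses on something with over 40 N, if the wrist force passes 120 N, or if a joint passes its speed limit or range.

## Working session

There is one attempt and no reset: what is moved stays moved. The work goes in short steps, Python scripts to look and compute and a tool call to move; the robot and the scene stay as the last step left them, time stands still between calls to the robot, and variables do not carry over. Pictures are saved under pics/ and viewed, about 8 in all and at most 12, crops included, and the job is handed in when it is done.

Besides the shell and the picture viewer there is one more tool, called after "Emit:" as name(argument=value, ...), one argument or row to a line, values as JSON. arm_command: Moves the arm, as the interface text tells. Its arguments: {"type":"object","properties":{"series":{"type":"array"},"jaw":{"type":"number"},"force":{"type":"number"}},"required":["series"]}

```bash
mkdir -p pics; ls; python3 - <<'E'
from station import status,snapshot,camera_params
import cv2,numpy as np
np.set_printoptions(precision=4,suppress=True)
s=status.sense();print(s)
for n in("scene","side","wrist"):
    p=camera_params(n);print(n,p)
    cv2.imwrite(f"pics/{n}0.png",snapshot(n)[:,:,::-1])
E
```

```text
pics
{'t': 0.0, 'q': array([-1.3215,  0.5285,  1.4339,  0.    ,  1.1814, -0.1785]), 'qd': array([-0.0005, -0.0006,  0.0009, -0.0002,  0.0014,  0.0003]), 'tau': array([ -0.0008, -44.2355, -17.8022,  -0.0003,   0.0085,  -0.    ]), 'tcp_pos': array([ 0.2591, -0.568 ,  0.2303]), 'tool_rot': array([ 0.383 ,  0.5953, -0.3819,  0.5942]), 'force': array([ 0.1716,  0.917 , -0.6172]), 'ft_torque': array([-0.0096,  0.0378,  0.0112]), 'finger_gap': 1.001562872474751}
scene {'fovy': 57.840870978918446, 'cx': 321.1489509049721, 'cy': 229.13448403037998, 'k1': 0.007704031830380095, 'extrinsics': array([[ 0.4869, -0.3457,  0.8021, -0.5777],
       [-0.8734, -0.1888,  0.4488, -0.5497],
       [-0.0037, -0.9191, -0.3939,  0.635 ],
       [ 0.    ,  0.    ,  0.    ,  1.    ]])}
side {'fovy': 56.23297265644088, 'cx': 320.43809639231887, 'cy': 236.11705253778302, 'k1': -0.0616882207628437, 'extrinsics': array([[-0.9643, -0.171 ,  0.202 ,  0.2828],
       [-0.2645,  0.6486, -0.7137,  0.9549],
       [-0.009 , -0.7417, -0.6707,  0.925 ],
       [ 0.    ,  0.    ,  0.    ,  1.    ]])}
wrist {'fovy': 66.06333719347234, 'cx': 314.8022813433854, 'cy': 244.89821700402587, 'k1': -0.0645019564106904, 'mount': array([[ 0.0002, -0.2879,  0.9577, -0.1434],
       [ 0.0009, -0.9577, -0.2879,  0.0727],
       [ 1.    ,  0.0009,  0.    , -0.0007],
       [ 0.    ,  0.    ,  0.    ,  1.    ]])}
```

View pics/scene0.png

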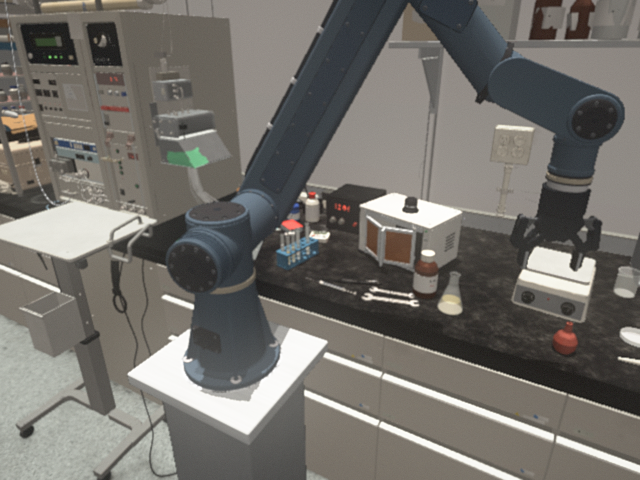

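View pics/side0.png

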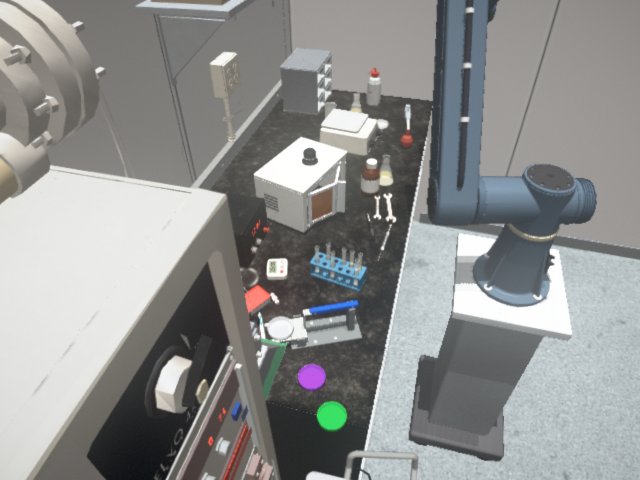

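The scene view shows the cabinet, with its door ajar, at about (410,230). The side view shows the cabinet at (300,185), the fork and dish at (280–355,330), the rack at (338,268), the bottle at (371,176) and the flask at (386,170). I'll enlarge these next.

```bash
cat > h.py <<'E'
import numpy as np,cv2
from station import status,snapshot,camera_params
from scipy.spatial.transform import Rotation as R
np.set_printoptions(precision=4,suppress=True)
def cam(n,s=None):
    p=camera_params(n);f=240/np.tan(np.radians(p['fovy']/2))
    if n=='wrist':
        T=np.eye(4);T[:3,:3]=R.from_quat(s['tool_rot']).as_matrix();T[:3,3]=s['tcp_pos'];E=T@p['mount']
    else:E=p['extrinsics']
    return dict(f=f,c=np.array([p['cx'],p['cy']]),k=p['k1'],E=np.array(E))
def ray(C,uv):
    d=(np.array(uv,float)-C['c'])/C['f'];r=np.linalg.norm(d);x=r
    for _ in range(20):x=r/(1+C['k']*x*x)
    d=d*(x/r) if r else d
    return C['E'][:3,3],C['E'][:3,:3]@np.array([*d,1])
def onz(C,uv,z):
    o,d=ray(C,uv);return o+d*(z-o[2])/d[2]
def proj(C,P):
    P=np.atleast_2d(P);q=(P-C['E'][:3,3])@C['E'][:3,:3];d=q[:,:2]/q[:,2:]
    return C['c']+C['f']*d*(1+C['k']*(d**2).sum(1,keepdims=True))
def tri(*cu):
    A=np.zeros((3,3));b=np.zeros(3)
    for C,uv in cu:
        o,d=ray(C,uv);d=d/np.linalg.norm(d);M=np.eye(3)-np.outer(d,d);A+=M;b+=M@o
    return np.linalg.solve(A,b)
E
python3 - <<'E'
from h import *
im=cv2.imread('pics/side0.png')
a=cv2.resize(im[130:240,245:405],None,fx=5,fy=5,interpolation=cv2.INTER_CUBIC)[:, :800]
b=cv2.resize(im[285:360,225:385],None,fx=5,fy=5,interpolation=cv2.INTER_CUBIC)
cv2.imwrite('pics/c1.png',cv2.resize(np.vstack([a,b]),None,fx=.64,fy=.64,interpolation=cv2.INTER_AREA))
C=cam('side');S=cam('scene')
print('fork rear',onz(C,(355,305),.09),'dish',onz(C,(280,327),.04),'cab',onz(C,(301,228),0),onz(C,(258,203),0),onz(C,(347,200),0))
print('amber',onz(C,(371,191),0),'flask',onz(C,(386,183),0),'rack',onz(C,(312,276),0),onz(C,(362,287),0))
print(R.from_quat(status.sense()['tool_rot']).as_matrix())
E
```

```text
fork rear [0.3907 0.2804 0.09  ] dish [0.5573 0.3528 0.04  ] cab [ 0.6304 -0.0504  0.    ] [ 0.8079 -0.1357  0.    ] [ 0.5229 -0.2271  0.    ]
amber [ 0.454  -0.2979  0.    ] flask [ 0.4115 -0.3582  0.    ] rack [0.5403 0.1371 0.    ] [0.397  0.1414 0.    ]
[[-0.0004  0.9099  0.4149]
 [ 0.0016  0.4149 -0.9099]
 [-1.      0.0003 -0.0016]]
```

View pics/c1.png

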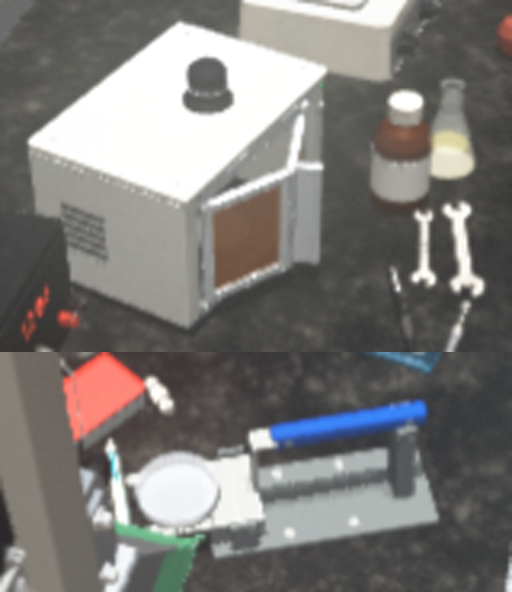

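```bash
cat >> h.py <<'E'
from scipy.optimize import least_squares
def T2(p,pts):
    c,s=np.cos(p[2]),np.sin(p[2]);pts=np.atleast_2d(np.array(pts,float))/1000
    return np.c_[p[0]+c*pts[:,0]-s*pts[:,1],p[1]+s*pts[:,0]+c*pts[:,1],pts[:,2]]
def fit(obs,p0):  # obs: list of (C, pts_mm, uv)
    f=lambda p:np.concatenate([(proj(C,T2(p,X))-np.array(u)).ravel() for C,X,u in obs])
    r=least_squares(f,p0,loss='soft_l1');return r.x,r.fun.round(1)
E
python3 - <<'E'
from h import *
C=cam('side');S=cam('scene')
cr=lambda l:[(245+x/3.2,130+y/3.2) for x,y in l]
fk=lambda l:[(225+x/3.2,285+(y-352)/3.2) for x,y in l]
top=[(90,130,165),(90,-130,165),(-90,-130,165),(-90,130,165),(-90,130,0)]
uv=cr([(28,147),(180,22),(328,68),(188,200),(190,327)])
p,r=fit([(C,top,uv)],[.7,-.15,-.4]);print('cab side',p,r)
print('stage',T2(p,[(-30,-15,50)]),'pivot',T2(p,[(-85,105,80)]),'fold px now')
# camera head check
print('head top proj',(proj(C,T2(p,[(-30,-15,207)]))-[245,130])*3.2)
for a in(.3,.4,.5,.6,.7,.8):
  H=[(-85-105*np.sin(a),105-105*np.cos(a),138),(-85-105*np.sin(a),105-105*np.cos(a),22),(-85,105-210*np.cos(a),138)]
  print(a,((proj(C,T2(p,H))-[245,130])*3.2).round().tolist())
print('scene cab',proj(S,T2(p,top)).round(1).tolist())
# fork
X=[(-82,-7,96),(-82,7,96),(36,7,96),(110,0,38)]
print('fork tail/handle',[onz(C,u,.096) for u in fk([(425,405),(275,427)])],'dish top ctr',onz(C,fk([(177,487)])[0],.048))
print('amber',[onz(C,u,z) for u,z in zip(cr([(401,200),(405,100)]),[0,.126])],'flask',[onz(C,u,z) for u,z in zip(cr([(452,172),(453,85)]),[0,.102])])
E
```

```text
cab side [ 0.6568 -0.1683 -0.2822] [-0.6 -1.7 -0.3 -0.4  0.4 -0.3 -0.3  0.1  1.   3.7]
stage [[ 0.6238 -0.1743  0.05  ]] pivot [[ 0.6044 -0.0437  0.08  ]] fold px now
head top proj [[216.3672  66.5482]]
0.3 [[284.0, 164.0], [283.0, 259.0], [308.0, 105.0]]
0.4 [[291.0, 169.0], [289.0, 265.0], [304.0, 108.0]]
0.5 [[297.0, 174.0], [295.0, 270.0], [299.0, 112.0]]
0.6 [[303.0, 180.0], [300.0, 276.0], [294.0, 118.0]]
0.7 [[307.0, 186.0], [305.0, 283.0], [287.0, 124.0]]
0.8 [[310.0, 193.0], [308.0, 289.0], [280.0, 131.0]]
scene cab [[391.8, 191.8], [461.2, 210.7], [428.5, 227.1], [357.3, 204.5], [355.9, 251.4]]
fork tail/handle [array([0.3856, 0.2733, 0.096 ]), array([0.4873, 0.3218, 0.096 ])] dish top ctr [0.5539 0.3586 0.048 ]
amber [array([ 0.4547, -0.2887,  0.    ]), array([ 0.4587, -0.2881,  0.126 ])] flask [array([ 0.4099, -0.3539,  0.    ]), array([ 0.4199, -0.3674,  0.102 ])]
```

Emit:
arm_command(
  series=[
    [[-7, 40, -29, 0], [-7, 40, -29, 0], [-7, 40, -29, 0], [-7, 40, -29, 0], [-7, 40, -29, 0], [-7, 40, -29, 0], [-7, 40, -29, 0], [-7, 40, -29, 0], [-7, 40, -29, 0], [-7, 40, -29, 0]],
  ],
  jaw=0,
)

```text
t: 1.15
tcp_pos: [0.5034, -0.1368, 0.3015]
tool_rot: [0.382, 0.595, -0.383, 0.595]
force: [1.4, -1.0, -0.5]
finger_gap: 0.001
```

Emit:
arm_command(
  series=[
    [[0, 20, -14, 0], [0, 0, 0, -0.14], [0, 0, 0, -0.14], [0, 0, 0, -0.14], [0, 0, 0, -0.14], [0, 0, 0, -0.14], [0, 0, 0, -0.14], [0, 0, 0, -0.14], [0, 0, 0, -0.14], [0, 0, 0, -0.14]],
  ],
)

```text
t: 2.15
tcp_pos: [0.5151, -0.1177, 0.301]
tool_rot: [-0.043, 0.706, 0.044, 0.706]
force: [-0.1, -1.2, -1.0]
finger_gap: 0.001
```

Emit:
arm_command(
  series=[
    [[0, 0, 0, -0.14], [0, 0, 0, -0.14], [0, 0, 0, -0.14], [0, 0, 0, -0.14], [0, 0, 0, -0.14], [0, 0, 0, -0.14], [0, 0, 0, -0.14], [0, 0, 0, -0.14], [0, 0, 0, -0.05], [0, 0, 0, 0]],
  ],
)

```text
t: 3.15
tcp_pos: [0.5151, -0.1177, 0.301]
tool_rot: [-0.424, 0.566, 0.424, 0.566]
force: [-0.5, -0.2, -1.1]
finger_gap: -0.0
```

```bash
python3 - <<'E'
from h import *
s=status.sense();im=snapshot('wrist')[:,:,::-1];cv2.imwrite('pics/w1.png',im)
import pickle;pickle.dump(s,open('w1.pkl','wb'))
print(s['t'],s['q'],s['tcp_pos'],s['force'],s['finger_gap']);print(R.from_quat(s['tool_rot']).as_matrix())
E
```

```text
3.15 [-0.4362  0.3172  1.5844 -0.      1.2407 -1.7231] [ 0.5151 -0.1177  0.301 ] [-0.4843 -0.2175 -1.0987] -4.082267210821365e-05
[[-0.0007 -0.96    0.2801]
 [ 0.0003  0.2801  0.96  ]
 [-1.      0.0007  0.0001]]
```

View pics/w1.png

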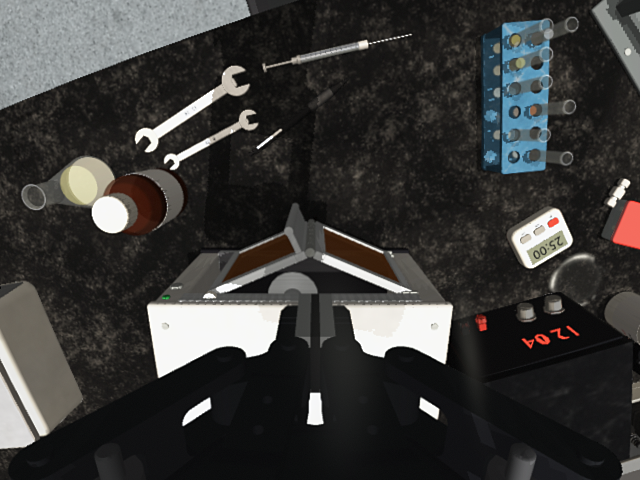

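The wrist view shows the door nicely. The roof's front edge runs from (148,303) to (453,303), the fold is near (307,238), the fin tip near (296,207), and the stage at (293,287). I'll enlarge this part.

```bash
python3 - <<'E'
from h import *
im=cv2.imread('pics/w1.png')
cv2.imwrite('pics/c2.png',cv2.resize(im[190:315,140:460],None,fx=2.5,fy=2.5,interpolation=cv2.INTER_CUBIC))
E
```

```text
(no output)
```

View pics/c2.png

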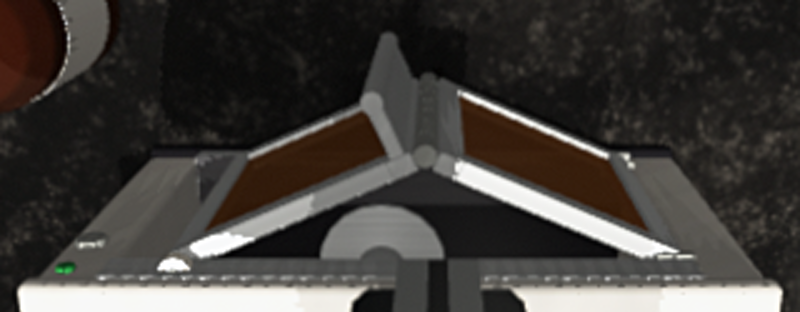

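```bash
python3 - <<'E'
from h import *
import pickle
s=pickle.load(open('w1.pkl','rb'));W=cam('wrist',s);C=cam('side')
top=[(90,130,165),(90,-130,165),(-90,-130,165),(-90,130,165)]
cr=lambda l:[(245+x/3.2,130+y/3.2) for x,y in l]
c2=lambda l:[(140+x/2.5,190+y/2.5) for x,y in l]
uv=cr([(28,147),(180,22),(328,68),(188,200)])
w=[(-90,-130,165),(-90,130,165)];wu=c2([(19,285),(781,285)])
for o in([(C,top,uv),(W,w,wu)],[(W,w,wu)]):
    p,r=fit(o,[.657,-.168,-.28]);print(p,r)
p,_=fit([(W,w,wu)],[.657,-.168,-.28])
inv=lambda P:np.array([[np.cos(p[2]),np.sin(p[2])],[-np.sin(p[2]),np.cos(p[2])]])@(P[:2]-p[:2])*1000
H=inv(onz(W,c2([(425,156)])[0],.138));print('hinge cab',H,'a',np.arcsin((-85-H[0])/105),np.arccos((105-H[1])/105))
for n,q,z in(('fin tip',(372,100),.138),('roller',(175,262),.138),('foot left',(321,258),.018),('foot right',(445,258),.018),('foot frontmost',(382,206),.018)):
    print(n,inv(onz(W,c2([q])[0],z)))
for n,q,z in(('cap',(111,214),.126),('flask top',(34,197),.102),('rack1',(503,24),.09),('rack2',(547,170),.09)):
    P=onz(W,q,z);print(n,P,inv(P))
print('a->pushpoint cab, world')
for a in(.4,.5):print(a,proj(W,T2(p,[(-85-105*np.sin(a),105-105*np.cos(a),138)])))
E
```

```text
[ 0.6575 -0.1711 -0.2813] [-0.4 -2.2 -0.3 -0.8  0.4 -0.8 -0.1 -0.5 -1.   0.1  2.8 -0.2]
[ 0.6574 -0.1721 -0.2822] [-1.9  0.1  1.8  0.1]
hinge cab [-127.153     8.6587] a 0.4131073059999984 0.40895739211368476
fin tip [-147.3368   -9.4204]
roller [-86.6696 -82.5297]
foot left [-34.4947 -45.5555]
foot right [-34.4965  16.8691]
foot frontmost [-62.4831 -14.3002]
cap [ 0.4569 -0.2908  0.126 ] [-159.4927 -169.9275]
flask top [ 0.4198 -0.3737  0.102 ] [-172.0022 -259.8189]
rack1 [0.397 0.09  0.09 ] [-323.0358  179.1824]
rack2 [0.5362 0.1118 0.09  ] [-195.4409  238.8746]
a->pushpoint cab, world
0.4 [[309.5828 253.7778]]
0.5 [[314.8011 243.398 ]]
```

```bash
cat >> h.py <<'E'
CAB=np.array([.6575,-.1716,-.2818])
def tocab(P,p=CAB):
    c,s=np.cos(p[2]),np.sin(p[2]);d=np.array(P)[:2]-p[:2];return np.array([c*d[0]+s*d[1],-s*d[0]+c*d[1]])*1000
E
python3 - <<'E'
from h import *
s=status.sense();c0=tocab(s['tcp_pos']);print('tcp cab',c0)
def c(a,m=3,g=0,h=10):
    H=np.array([-85-105*np.sin(a),105-105*np.cos(a)]);u=np.array([-np.sin(a),np.cos(a)]);n=np.array([-np.cos(a),-np.sin(a)])
    S=lambda d:11*abs(d[0])+h*abs(d[1])
    return H-(13+S(u)+g)*u+(5+S(n)+m)*n
st=c(.41,12,12);print('start',st,'d',st-c0)
prev=st
for a in np.r_[.41,np.arange(.5,1.43,.1),1.42]:
    q=c(a,4 if a<.9 else 2);d=q-prev;prev=q
    print(round(a,2),q,'tool y %.1f z %.1f'%(-d[0],d[1]))
E
```

```text
tcp cab [-151.744    12.2007]
start [-139.9842  -39.0447] d [ 11.7597 -51.2453]
0.41 [-137.4306  -24.8503] tool y -2.6 z 14.2
0.5 [-142.9487  -22.1258] tool y 5.5 z 2.7
0.6 [-148.3611  -17.7238] tool y 5.4 z 4.4
0.7 [-153.0212  -11.8893] tool y 4.7 z 5.8
0.8 [-156.9459   -4.6629] tool y 3.9 z 7.2
0.9 [-160.1613    3.8878] tool y 3.2 z 8.6
1.0 [-161.6198   15.3518] tool y 1.5 z 11.5
1.1 [-163.6927   26.3437] tool y 2.1 z 11.0
1.2 [-165.1728   38.2874] tool y 1.5 z 11.9
1.3 [-166.0941   51.0197] tool y 0.9 z 12.7
1.4 [-166.4867   64.3609] tool y 0.4 z 13.3
1.42 [-166.504    67.0854] tool y 0.0 z 2.7
```

Emit:
arm_command(
  series=[
    [[0, -6, -26, 0], [0, -6, -25, 0], [45, 0, 0, 0], [45, 0, 0, 0], [45, 0, 0, 0], [40, 0, 0, 0], [30, 0, 0, 0], [0, 0, 0, 0]],
  ],
)

```text
t: 4.0
tcp_pos: [0.5123, -0.1703, 0.0946]
tool_rot: [-0.423, 0.566, 0.425, 0.566]
force: [-0.4, -0.6, 0.6]
finger_gap: 0.001
```

Emit:
arm_command(
  series=[
    [[0, -3, 7, 0], [0, 0, 7, 0], [0, 5.5, 2.7, 0], [0, 5.4, 4.4, 0], [0, 4.7, 5.8, 0]],
  ],
)

```text
t: 4.5
tcp_pos: [0.5083, -0.1414, 0.0972]
tool_rot: [-0.425, 0.566, 0.423, 0.566]
force: [-1.6, -1.7, 3.5]
finger_gap: -0.003
```

```bash
python3 - <<'E'
from h import *
s=status.sense();print(s['t'],tocab(s['tcp_pos']),s['tcp_pos'],s['force'])
a=snapshot('wrist')[190:480:,100:540,::-1];b=snapshot('side')[130:240,245:405,::-1]
cv2.imwrite('pics/d1.png',np.vstack([cv2.resize(b,(440,302)),a]))
E
```

```text
4.5 [-151.7669  -12.4507] [ 0.5083 -0.1414  0.0972] [-1.6028 -1.6769  3.5463]
```

View pics/d1.png

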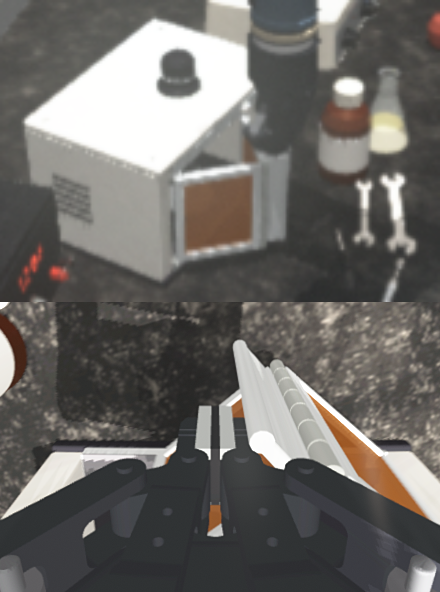

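The view shows the finger against the pull fin with the door opening; fin top is at about (262,440), beside the right finger. I'll go on along the arc, slightly higher.

Emit:
arm_command(
  series=[
    [[-4, 3.9, 7.2, 0], [0, 3.2, 8.6, 0], [0, 1.5, 11.5, 0], [0, 2.1, 11, 0], [0, 1.5, 12, 0]],
  ],
)

```text
t: 5.1
tcp_pos: [0.509, -0.0873, 0.1]
tool_rot: [-0.423, 0.566, 0.425, 0.565]
force: [-4.0, -0.9, 0.9]
finger_gap: 0.001
```

Emit:
arm_command(
  series=[
    [[0, 0.9, 12.7, 0], [0, 0.4, 8, 0], [0, 0, 0, 0]],
  ],
)

```text
t: 5.4
tcp_pos: [0.5162, -0.0676, 0.1004]
tool_rot: [-0.425, 0.565, 0.424, 0.566]
force: [0.6, 0.3, -0.7]
finger_gap: -0.0
```

Emit:
arm_command(
  series=[
    [[0, 0, 5, 0], [0, 0, 0, 0]],
  ],
)

```text
t: 5.6
tcp_pos: [0.5172, -0.064, 0.1004]
tool_rot: [-0.425, 0.565, 0.424, 0.566]
force: [-0.4, -0.9, 0.6]
finger_gap: 0.004
```

Emit:
arm_command(
  series=[
    [[0, 0, 4, 0], [0, 0, 0, 0]],
  ],
)

```text
t: 5.8
tcp_pos: [0.5176, -0.0624, 0.1004]
tool_rot: [-0.426, 0.566, 0.424, 0.565]
force: [-2.1, -8.2, 0.3]
finger_gap: 0.001
```

Emit:
arm_command(
  series=[
    [[0, 0, 3, 0], [0, 0, 0, 0]],
  ],
)

```text
t: 6.0
tcp_pos: [0.5177, -0.0621, 0.1005]
tool_rot: [-0.427, 0.567, 0.423, 0.563]
force: [-5.4, -17.4, 0.6]
finger_gap: -0.0
```

Emit:
arm_command(
  series=[
    [[0, 0, 3, 0], [0, 0, 0, 0]],
  ],
)

```text
t: 6.2
tcp_pos: [0.5178, -0.0618, 0.1005]
tool_rot: [-0.428, 0.568, 0.423, 0.561]
force: [-10.0, -27.3, 1.3]
finger_gap: -0.004
```

Emit:
arm_command(
  series=[
    [[0, 0, 3, 0], [0, 0, 0, 0]],
  ],
)

```text
t: 6.4
tcp_pos: [0.5179, -0.0616, 0.1006]
tool_rot: [-0.429, 0.569, 0.423, 0.56]
force: [-12.8, -38.0, 3.0]
finger_gap: -0.003
```

Emit:
arm_command(
  series=[
    [[0, 0, -15, 0], [0, 0, -35, 0], [-50, 0, 0, 0], [-50, 0, 0, 0], [-50, 0, 0, 0], [-50, 0, 0, 0], [0, 17.8, 42, 0], [0, 17.8, 42, 0], [0, 17.8, 42, 0], [0, 17.8, 42, 0]],
  ],
)

```text
t: 7.4
tcp_pos: [0.4843, 0.083, 0.3006]
tool_rot: [-0.424, 0.566, 0.424, 0.566]
force: [0.8, -0.3, -1.2]
finger_gap: -0.002
```

Emit:
arm_command(
  series=[
    [[0, 17.8, 42, 0], [0, 17.8, 42, 0], [0, 17.8, 42, 0], [0, 17.8, 42, 0], [0, 17.8, 42, 0], [0, 0, 0, -0.149], [0, 0, 0, -0.149], [0, 0, 0, -0.149], [0, 0, 0, -0.149], [0, 0, 0, -0.149]],
  ],
  jaw=60,
)

```text
t: 8.4
tcp_pos: [0.458, 0.3082, 0.3002]
tool_rot: [-0.602, 0.371, 0.602, 0.371]
force: [-0.3, 0.5, -0.2]
finger_gap: 0.6
```

Emit:
arm_command(
  series=[
    [[0, 0, 0, 0]],
  ],
)

```text
t: 8.5
tcp_pos: [0.458, 0.3081, 0.3002]
tool_rot: [-0.601, 0.373, 0.601, 0.373]
force: [1.1, -0.5, 0.4]
finger_gap: 0.605
```

```bash
python3 - <<'E'
from h import *
import pickle
s=status.sense();a=snapshot('wrist')[:,:,::-1];pickle.dump(s,open('w2.pkl','wb'));cv2.imwrite('pics/w2.png',a)
print(s['t'],s['q'],s['tcp_pos'],s['force'],s['finger_gap'])
b=snapshot('side')[:,:,::-1];cv2.imwrite('pics/s2.png',b)
E
```

```text
8.5 [ 0.3896  0.3528  1.5308  0.0003  1.2581 -1.6418] [0.458  0.3081 0.3002] [ 1.0501 -0.462   0.3833] 0.6054987693156059
```

View pics/w2.png

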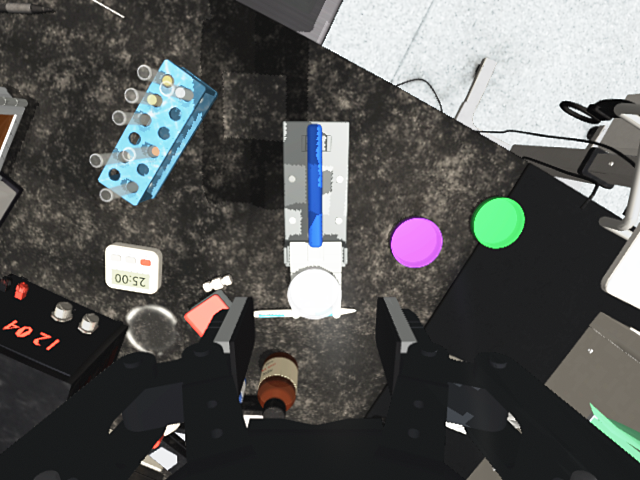

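The view from above the fork shows the handle from (315,125) to (316,245), the dish at about (314,293) and the rest's base corners at (284,122) and (349,122). I'll enlarge it for accuracy.

```bash
python3 - <<'E'
from h import *
im=cv2.imread('pics/w2.png')[110:330,265:365]
# columns of crop = row-110 (x3.6), rows = col-265
cv2.imwrite('pics/c3.png',cv2.resize(im.transpose(1,0,2).copy(),None,fx=3.6,fy=3.6,interpolation=cv2.INTER_CUBIC))
E
```

```text
(no output)
```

View pics/c3.png

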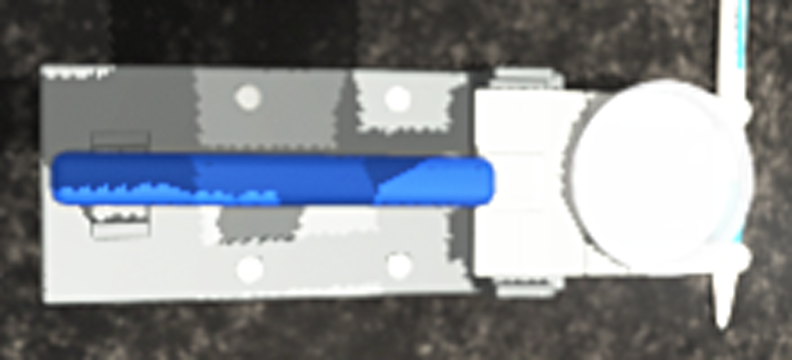

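```bash
python3 - <<'E'
from h import *
import pickle
s=pickle.load(open('w2.pkl','rb'));W=cam('wrist',s)
px=lambda x,y:(265+y/3.6,110+x/3.6)
obs=[(W,[(-82,0,96),(36,0,96)],[px(52,178.5),px(495,181)])]
p,r=fit(obs,[.4575,.31,.47]);print('fork from handle',p,r)
obs+=[(W,[(110,0,47)],[px(662,175)])]
p2,r=fit(obs,[.4575,.31,.47]);print('with dish',p2,r)
D=onz(W,px(662,175),.047);print('dish in fork',tocab(D,p))
print('blade edges mid in fork',tocab(onz(W,px(474,183.5),.034),p),'base corners',tocab(onz(W,px(42,66),.006),p),tocab(onz(W,px(42,303),.006),p))
C=cam('side');Sp=lambda x,y:(225+x/3.2,285+(y-352)/3.2)
print('side residual tail,dish top',proj(C,T2(p,[(-82,0,96),(110,0,48)]))-[Sp(425,408),Sp(177,487)])
M=R.from_quat(s['tool_rot']).as_matrix();print('tool y yaw',np.arctan2(M[1,1],M[0,1])-np.pi+2*np.pi)
G=T2(p,[(0,0,88)])[0];d=G-s['tcp_pos'];print('grip',G,'shift tool',M.T@d*1000, 'yaw err',p[2]-(np.arctan2(M[1,1],M[0,1])-np.pi))
E
```

```text
fork from handle [0.4562 0.3085 0.4671] [-0.  -0.8  0.   1.2]
with dish [0.4557 0.3076 0.4575] [ 0.2 -1.8 -0.9  0.4  0.6  1.9]
dish in fork [106.7678  -2.2462]
blade edges mid in fork [46.9091  0.8494] base corners [-86.797 -35.381] [-86.3846  39.2167]
side residual tail,dish top [[ 1.2359 -1.2699]
 [-0.1469 -0.2295]]
tool y yaw 0.46046302491047175
grip [0.4562 0.3085 0.088 ] shift tool [212.195    1.3878   1.0841] yaw err 6.289797337038324
```

Emit:
arm_command(
  series=[
    [[0, 9.4, 1, 0], [45, 0, 0, 0], [45, 0, 0, 0], [45, 0, 0, 0], [45, 0, 0, 0], [30, 0, 0, 0], [21, 0, 0, 0], [0, 0, 0, 0]],
  ],
)

```text
t: 9.4
tcp_pos: [0.4466, 0.3038, 0.0667]
tool_rot: [-0.599, 0.375, 0.602, 0.371]
force: [-0.2, 0.5, -0.6]
finger_gap: 0.6
```

Emit:
arm_command(
  series=[
    [[0, 0, 0, 0], [0, 0, 0, 0], [0, 0, 0, 0], [0, 0, 0, 0], [0, 0, 0, 0], [0, 0, 0, 0], [0, 0, 0, 0]],
  ],
  jaw=0,
  force=80,
)

```text
t: 10.1
tcp_pos: [0.4502, 0.3054, 0.0712]
tool_rot: [0.602, -0.372, -0.6, -0.374]
force: [-1.7, -0.8, 5.7]
finger_gap: 0.146
```

Emit:
arm_command(
  series=[
    [[-1, 0, 0, 0], [-2, 0, 0, 0], [-4, 0, 0, 0], [-6, 0, 0, 0], [-8, 0, 0, 0], [-9, 0, 0, 0], [-8, 0, 0, 0], [-5, 0, 0, 0], [-2, 0, 0, 0], [0, 0, 0, 0]],
  ],
)

```text
t: 11.1
tcp_pos: [0.4493, 0.305, 0.1147]
tool_rot: [0.601, -0.372, -0.601, -0.373]
force: [0.2, 0.4, -1.2]
finger_gap: 0.15
```

```bash
python3 - <<'E'
from h import *
import pickle
s=status.sense();a=snapshot('wrist')[:,:,::-1];pickle.dump(s,open('w3.pkl','wb'));cv2.imwrite('pics/w3.png',a)
print(s['t'],s['q'],s['tcp_pos'],s['force'],s['finger_gap'])
b=snapshot('side')[:,:,::-1]
cv2.imwrite('pics/c4.png',np.hstack([cv2.resize(a,(480,360)),cv2.resize(b[270:360,225:305],(320,360),interpolation=cv2.INTER_CUBIC)]))
E
```

```text
11.1 [ 0.3905  0.587   1.7427 -0.      0.8111 -1.6415] [0.4493 0.305  0.1147] [ 0.159   0.4352 -1.2099] 0.1502858583771651
```

View pics/c4.png

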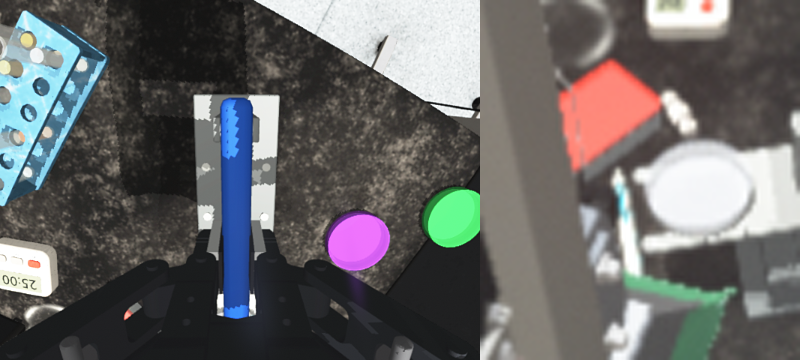

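```bash
cat >> h.py <<'E'
def rows(s,pos,yaw,N):  # yaw = fork yaw; tool y=-fork x, tool x down
    M=R.from_quat(s['tool_rot']).as_matrix();y0=np.arctan2(-M[1,1],-M[0,1]);t=np.arange(N+1)/N;q=10*t**3-15*t**4+6*t**5
    P=s['tcp_pos']+q[:,None]*(np.array(pos)-s['tcp_pos']);Y=y0+q*(yaw-y0);o=[]
    for i in range(N):
        d=(P[i+1]-P[i])*1000;c,sn=np.cos(Y[i]),np.sin(Y[i])
        o.append([-d[2],-(c*d[0]+sn*d[1]),-sn*d[0]+c*d[1],-(Y[i+1]-Y[i])])
    return np.array(o)
E
python3 - <<'E'
from h import *
s=status.sense();s['tcp_pos'][2]=.19
t=T2(CAB,[(-263,-15,190)])[0];print(t)
for r in rows(s,t,CAB[2],24):print([round(float(v),1) for v in r[:3]]+[round(float(r[3]),3)],end=',')
E
```

```text
[ 0.4007 -0.1129  0.19  ]
[-0.0, 0.2, -0.2, 0.001],[-0.0, 1.0, -1.6, 0.003],[-0.0, 2.5, -3.9, 0.008],[-0.0, 4.4, -6.9, 0.014],[-0.0, 6.4, -10.4, 0.022],[-0.0, 8.3, -14.2, 0.029],[-0.0, 9.8, -18.0, 0.036],[-0.0, 10.8, -21.7, 0.043],[-0.0, 11.2, -25.1, 0.049],[-0.0, 10.9, -28.0, 0.053],[-0.0, 10.0, -30.2, 0.056],[-0.0, 8.5, -31.6, 0.058],[-0.0, 6.6, -32.0, 0.058],[-0.0, 4.7, -31.5, 0.056],[-0.0, 2.7, -29.9, 0.053],[-0.0, 1.0, -27.4, 0.049],[-0.0, -0.3, -24.2, 0.043],[-0.0, -1.1, -20.5, 0.036],[-0.0, -1.5, -16.3, 0.029],[-0.0, -1.4, -12.1, 0.022],[-0.0, -1.1, -8.1, 0.014],[-0.0, -0.7, -4.6, 0.008],[-0.0, -0.3, -1.8, 0.003],[-0.0, -0.0, -0.3, 0.001],
```

Emit:
arm_command(
  series=[
    [[-5, 0, 0, 0], [-12, 0, 0, 0], [-20, 0, 0, 0], [-20, 0, 0, 0], [-12, 0, 0, 0], [-6, 0, 0, 0], [0, 0.2, -0.2, 0.001], [0, 1, -1.6, 0.003], [0, 2.5, -3.9, 0.008], [0, 4.4, -6.9, 0.014]],
  ],
)

```text
t: 12.2
tcp_pos: [0.4469, 0.2896, 0.1885]
tool_rot: [-0.596, 0.381, 0.596, 0.38]
force: [0.7, 0.1, -1.8]
finger_gap: 0.147
```

Emit:
arm_command(
  series=[
    [[0, 6.4, -10.4, 0.022], [0, 8.3, -14.2, 0.029], [0, 9.8, -18, 0.036], [0, 10.8, -21.7, 0.043], [0, 11.2, -25.1, 0.049], [0, 10.9, -28, 0.053], [0, 10, -30.2, 0.056], [0, 8.5, -31.6, 0.058], [0, 6.6, -32, 0.058], [0, 4.7, -31.5, 0.056]],
  ],
)

```text
t: 13.2
tcp_pos: [0.4165, 0.0297, 0.1894]
tool_rot: [-0.493, 0.507, 0.493, 0.507]
force: [-0.2, -0.5, -1.8]
finger_gap: 0.147
```

Emit:
arm_command(
  series=[
    [[0, 2.7, -29.9, 0.053], [0, 1, -27.4, 0.049], [0, -0.3, -24.2, 0.043], [0, -1.1, -20.5, 0.036], [0, -1.5, -16.3, 0.029], [0, -1.4, -12.1, 0.022], [0, -1.1, -8.1, 0.014], [0, -0.7, -4.6, 0.008], [0, -0.3, -1.8, 0.004], [0, 0, -0.3, 0]],
  ],
)

```text
t: 14.2
tcp_pos: [0.4005, -0.1126, 0.1893]
tool_rot: [-0.425, 0.565, 0.425, 0.565]
force: [-0.4, 0.8, -1.9]
finger_gap: 0.148
```

```bash
python3 - <<'E'
from h import *
s=status.sense();M=R.from_quat(s['tool_rot']).as_matrix()
print(s['t'],s['q'],s['tcp_pos'],tocab(s['tcp_pos']),np.arctan2(-M[1,1],-M[0,1]),M[:,0],s['force'],s['finger_gap'])
b=snapshot('side')[:,:,::-1];c=snapshot('scene')[:,:,::-1];cv2.imwrite('pics/s4.png',b);cv2.imwrite('pics/n4.png',c)
C=cam('side');S=cam('scene');yaw=np.arctan2(-M[1,1],-M[0,1])
p=np.r_[T2([*s['tcp_pos'][:2],yaw],[(8,0,0)])[0,:2],yaw];z=(s['tcp_pos'][2]+.019-.058)*1000;print('fork',p,z)
print('side',proj(C,T2(p,[(110,0,z+11),(145,30,z+4),(145,-30,z+4)])),'scene',proj(S,T2(p,[(110,0,z+11),(145,30,z+4)])))
E
```

```text
14.2 [-0.5443  0.3206  1.9803  0.0002  0.8409 -1.8327] [ 0.4005 -0.1126  0.1893] [-263.2322  -14.8183] -0.28254734210020843 [-0.0002  0.0003 -1.    ] [-0.4302  0.8286 -1.8988] 0.1476659137004414
fork [ 0.4082 -0.1149 -0.2825] 150.2720299974529
side [[345.5257 173.7746]
 [330.3641 177.2   ]
 [340.2724 167.6329]] scene [[384.1322 222.7426]
 [383.223  219.0287]]
```

```bash
python3 - <<'E'
from h import *
b=cv2.imread('pics/s4.png');c=cv2.imread('pics/n4.png');w=cv2.imread('pics/w2.png')
rs=lambda i,f:cv2.resize(i,None,fx=f,fy=f,interpolation=cv2.INTER_CUBIC)
A=rs(b[145:205,305:405],8)           # 800x480? -> 800x480
w2=(255*(w[235:335,265:365]/255.)**2.5).astype(np.uint8)
B=rs(w2,3); D=rs(c[190:250,330:450],4)  # 300x300, 480x240
out=np.zeros((600,800,3),np.uint8)
A=rs(b[145:195,305:395],6);out[:300,:540]=A
out[300:600,:300]=B;out[300:540,310:790]=D
cv2.imwrite('pics/c5.png',out)
E
```

```text
(no output)
```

View pics/c5.png

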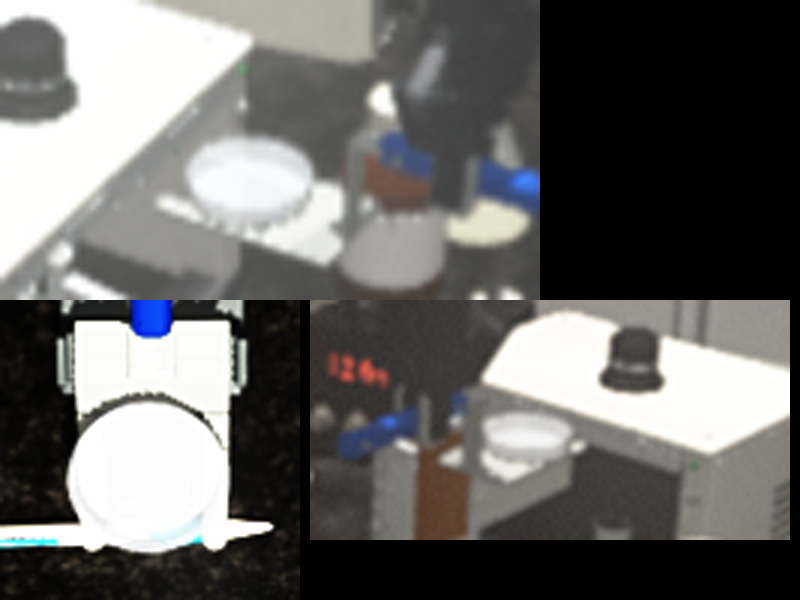

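The composite shows the dish sitting on the tines just before the doorway. In the side view its outline centre is about (346.8,175.5) and the left tine tip is at (331.2,178.8). In the wrist crop the dish is 1–2 mm to the fork's right.

```bash
python3 - <<'E'
from h import *
C=cam('side');W=None
z=.1503+.011
a=onz(C,(345.5257,173.7746),z);b=onz(C,(346.8,175.5),z);print('side bias at fork(meas-pred) mm',(b-a)*1000)
a=onz(C,(330.36,177.2),.1543);b=onz(C,(331.2,178.8),.1543);print('  tine',(b-a)*1000)
print('side cab minus CAB', (np.array([.6568,-.1683])-CAB[:2])*1000)
for n,p in(('side',[.6568,-.1683,-.2822]),('CAB',CAB),('wrist',[.6574,-.1721,-.2822])):print(n,T2(p,[(-30,-15,50)])[0]*1000)
E
```

```text
side bias at fork(meas-pred) mm [-5.708   7.8939  0.    ]
  tine [-4.4937  7.442   0.    ]
side cab minus CAB [-0.7  3.3]
side [ 623.8096 -174.3526   50.    ]
CAB [ 624.512  -177.6658   50.    ]
wrist [ 624.4096 -178.1526   50.    ]
```

Emit:
arm_command(
  series=[
    [[3, 0, 0, 0], [8, 0, 0, 0], [14, 0, 0, 0], [18, 0, 0, 0], [18, 0, 0, 0], [14, 0, 0, 0], [8, 0, 0, 0], [4, 0, 0, 0], [0, 0, 0.5, 0], [0, 0, 0.5, 0]],
  ],
)

```text
t: 15.3
tcp_pos: [0.4012, -0.112, 0.1026]
tool_rot: [-0.425, 0.565, 0.424, 0.566]
force: [-0.2, -1.1, -1.0]
finger_gap: 0.149
```

Emit:
arm_command(
  series=[
    [[0, -2, 0, 0], [0, -6, 0, 0], [0, -12, 0, 0], [0, -18, 0, 0], [0, -20, 0, 0], [0, -20, 0, 0], [0, -17, 0, 0], [0, -12, 0, 0], [0, -6, 0, 0], [0, -2, 0, 0]],
  ],
)

```text
t: 16.3
tcp_pos: [0.5119, -0.1442, 0.1023]
tool_rot: [-0.425, 0.565, 0.425, 0.565]
force: [0.2, 0.3, -1.2]
finger_gap: 0.149
```

Emit:
arm_command(
  series=[
    [[0, 0, 0, 0], [0, 0, 0, 0]],
  ],
)

```text
t: 16.5
tcp_pos: [0.5104, -0.1436, 0.1022]
tool_rot: [-0.424, 0.566, 0.425, 0.565]
force: [-0.7, 0.2, -1.9]
finger_gap: 0.146
```

```bash
python3 - <<'E'
from h import *
s=status.sense();M=R.from_quat(s['tool_rot']).as_matrix();yaw=np.arctan2(-M[1,1],-M[0,1])
print(s['t'],s['tcp_pos'],tocab(s['tcp_pos']),yaw,s['force'],s['finger_gap'])
c=snapshot('scene')[:,:,::-1];cv2.imwrite('pics/n5.png',c);b=snapshot('side')[:,:,::-1];cv2.imwrite('pics/s5.png',b)
S=cam('scene')
cv2.imwrite('pics/c6.png',cv2.resize(c[190:275,345:465],None,fx=6.6,fy=6.6,interpolation=cv2.INTER_CUBIC))
X=[(-30,-15,50),(-30,0,50),(-30,-30,50),(-30,17,0),(-30,-47,0),(-90,130,165),(-90,-130,165),(-90,-130,0),(-90,-105,20),(-30,-15,72)]
for x,u in zip(X,(proj(S,T2(CAB,X))-[345,190])*6.6):print(x,u.round(0))
p=np.r_[T2([*s['tcp_pos'][:2],yaw],[(8,0,0)])[0,:2],yaw];z=(s['tcp_pos'][2]+.019-.060)*1000
F=[(110,0,z+11),(110,31.5,z+11),(110,-31.5,z+11),(145,-25,z+4),(145,25,z+4)]
for x,u in zip(F,(proj(S,T2(p,F))-[345,190])*6.6):print('fork',x,u.round(0))
# tip in w2
import pickle;W=cam('wrist',pickle.load(open('w2.pkl','rb')));q=[.4562,.3085,.4605]
for n,u,zz in(('tip',(316,317.8),.034),('dish rear',(314.3,267),.034),('dish front',(314.3,319.3),.048),('blade rear',(316,241.7),.034)):print(n,tocab(onz(W,u,zz),q))
E
```

```text
16.5 [ 0.5104 -0.1436  0.1022] [-149.113   -13.9971] -0.2828890654857548 [-0.699   0.1975 -1.8535] 0.1456203216288045
(-30, -15, 50) [396. 367.]
(-30, 0, 50) [370. 358.]
(-30, -30, 50) [422. 377.]
(-30, 17, 0) [334. 440.]
(-30, -47, 0) [444. 483.]
(-90, 130, 165) [88. 97.]
(-90, -130, 165) [559. 246.]
(-90, -130, 0) [524. 590.]
(-90, -105, 20) [480. 531.]
(-30, -15, 72) [399. 325.]
fork (110, 0, np.float64(72.17067666072884)) [396. 325.]
fork (110, 31.5, np.float64(72.17067666072884)) [342. 306.]
fork (110, -31.5, np.float64(72.17067666072884)) [452. 345.]
fork (145, -25, np.float64(65.17067666072884)) [482. 332.]
fork (145, 25, np.float64(65.17067666072884)) [395. 302.]
tip [144.5144   0.8386]
dish rear [77.6878 -1.292 ]
dish front [139.0842  -1.2575]
blade rear [46.5746  0.6587]
```

View pics/c6.png

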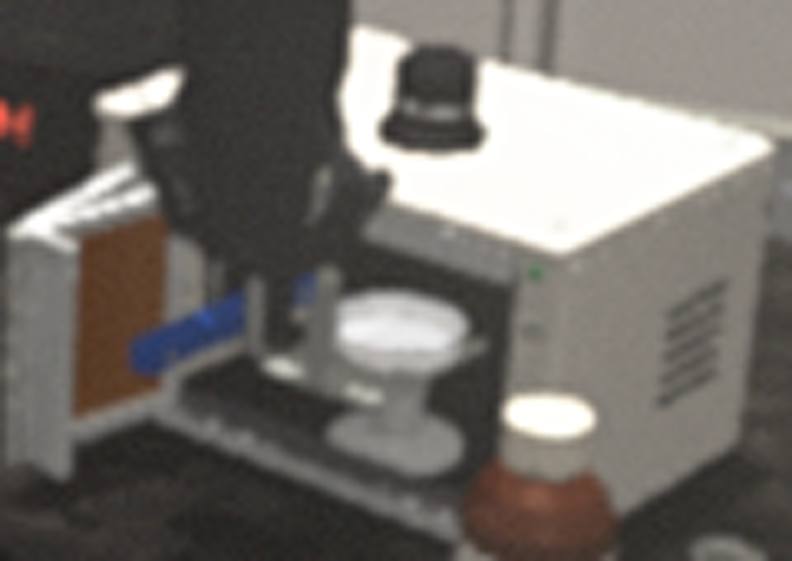

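The scene view agrees: the door is folded at the left, the stage foot is centred near (396,433), and the dish near (403,331), which is where it should project once the small camera bias is allowed for. I'll go 3 mm further in and then lower.

Emit:
arm_command(
  series=[
    [[0, -1.5, 0.5, 0], [0, -1.5, 0, 0], [2, 0, 0, 0], [4, 0, 0, 0], [3, 0, 0, 0], [1, 0, 0, 0], [1, 0, 0, 0], [1, 0, 0, 0], [1, 0, 0, 0], [0, 0, 0, 0]],
  ],
)

```text
t: 17.6
tcp_pos: [0.5143, -0.1444, 0.0892]
tool_rot: [-0.424, 0.565, 0.425, 0.565]
force: [-0.4, 0.1, -1.3]
finger_gap: 0.145
```

Emit:
arm_command(
  series=[
    [[1, 0, 0, 0], [1, 0, 0, 0], [1, 0, 0, 0], [1, 0, 0, 0], [1, 0, 0, 0], [1, 0, 0, 0], [1, 0, 0, 0], [0, 0, 0, 0]],
  ],
)

```text
t: 18.4
tcp_pos: [0.5143, -0.1444, 0.0821]
tool_rot: [-0.424, 0.566, 0.425, 0.565]
force: [-0.1, -0.3, -0.3]
finger_gap: 0.148
```

Emit:
arm_command(
  series=[
    [[2, 0, 0, 0], [2, 0, 0, 0], [2, 0, 0, 0], [0, 0, 0, 0]],
  ],
)

```text
t: 18.8
tcp_pos: [0.5141, -0.1443, 0.076]
tool_rot: [-0.424, 0.566, 0.425, 0.565]
force: [-1.1, -0.5, -0.4]
finger_gap: 0.145
```

```bash
python3 - <<'E'
from h import *
F=[]
s=status.sense();print(s['t'],s['tcp_pos'],tocab(s['tcp_pos']),s['force'],s['ft_torque'],s['finger_gap'])
c=snapshot('scene')[:,:,::-1];cv2.imwrite('pics/n6.png',c)
a=cv2.imread('pics/n5.png')
# bright-dish centroid, excluding the roof
for n,i in(('hover',a),('low',c)):
    r=i[228:262,394:420].min(2);m=r>150;ys,xs=np.nonzero(m);print(n,m.sum(),394+xs.mean(),228+ys.mean(),394+xs.max(),228+ys.min(),228+ys.max())
E
```

```text
18.8 [ 0.5141 -0.1443  0.076 ] [-145.3219  -13.6365] [-1.0974 -0.5471 -0.3929] [-0.0236  0.0326 -0.0316] 0.14473740235040572
hover 182 404.72527472527474 240.23076923076923 414 235 250
low 177 405.0960451977401 243.819209039548 415 239 257
```

Emit:
arm_command(
  series=[
    [[0, 3, 0, 0], [0, 8, 0, 0], [0, 14, 0, 0], [0, 20, 0, 0], [0, 20, 0, 0], [0, 20, 0, 0], [0, 20, 0, 0], [0, 14, 0, 0], [0, 8, 0, 0], [0, 3, 0, 0]],
  ],
)

```text
t: 19.85
tcp_pos: [0.3885, -0.1077, 0.0765]
tool_rot: [-0.424, 0.566, 0.425, 0.565]
force: [1.2, 0.0, -0.9]
finger_gap: 0.149
```

Emit:
arm_command(
  series=[
    [[-5, 0, 0, 0], [-15, 0, 0, 0], [-25, 0, 0, 0], [-30, 0, 0, 0], [-20, 0, 0, 0], [-15, 0, 0, 0], [-5, 0, 0, 0], [0, 0, 0, 0]],
  ],
)

```text
t: 20.65
tcp_pos: [0.3904, -0.1086, 0.1921]
tool_rot: [-0.426, 0.565, 0.424, 0.566]
force: [-0.7, -0.6, -1.7]
finger_gap: 0.146
```

```bash
python3 - <<'E'
from h import *
import pickle
s=status.sense();g=pickle.load(open('w3.pkl','rb'));M=R.from_quat(g['tool_rot']).as_matrix();y=np.arctan2(-M[1,1],-M[0,1])
print(s['t'],s['tcp_pos'],tocab(s['tcp_pos']),s['force'],s['finger_gap'],'home',g['tcp_pos'],y)
c=snapshot('scene')[:,:,::-1];cv2.imwrite('pics/n7.png',c);b=snapshot('side')[:,:,::-1];cv2.imwrite('pics/s7.png',b)
r=c[228:262,394:420].min(2);m=r>150;ys,xs=np.nonzero(m);print(m.sum(),394+xs.mean(),228+ys.mean(),394+xs.max(),228+ys.min(),228+ys.max())
t=[*g['tcp_pos'][:2],s['tcp_pos'][2]]
for r in rows(s,t,y,20):print([round(float(v),1) for v in r[1:3]]+[round(float(r[3]),3)],end=',')
E
```

```text
20.65 [ 0.3904 -0.1086  0.1921] [-274.0593  -13.725 ] [-0.6699 -0.5623 -1.683 ] 0.14642204699200637 home [0.4493 0.305  0.1147] 0.4612221605481299
178 405.0280898876405 243.6011235955056 415 238 249
[0.1, 0.5, -0.001],[0.4, 3.1, -0.006],[1.0, 7.5, -0.013],[1.6, 13.0, -0.023],[1.9, 19.0, -0.034],[1.6, 24.8, -0.044],[0.6, 30.1, -0.054],[-1.2, 34.3, -0.061],[-3.5, 37.2, -0.067],[-6.3, 38.4, -0.069],[-8.9, 37.9, -0.069],[-11.0, 35.7, -0.067],[-12.3, 32.1, -0.061],[-12.5, 27.4, -0.054],[-11.5, 22.1, -0.044],[-9.6, 16.5, -0.034],[-6.9, 11.1, -0.023],[-4.2, 6.3, -0.013],[-1.7, 2.6, -0.006],[-0.3, 0.4, -0.001],
```

Emit:
arm_command(
  series=[
    [[0, 0.1, 0.5, -0.001], [0, 0.4, 3.1, -0.006], [0, 1, 7.5, -0.013], [0, 1.6, 13, -0.023], [0, 1.9, 19, -0.034], [0, 1.6, 24.8, -0.044], [0, 0.6, 30.1, -0.054], [0, -1.2, 34.3, -0.061], [0, -3.5, 37.2, -0.067], [0, -6.3, 38.4, -0.069]],
  ],
)

```text
t: 21.75
tcp_pos: [0.4187, 0.1006, 0.191]
tool_rot: [-0.522, 0.477, 0.523, 0.476]
force: [0.5, -0.2, -1.2]
finger_gap: 0.148
```

Emit:
arm_command(
  series=[
    [[0, -8.9, 37.9, -0.069], [0, -11, 35.7, -0.067], [0, -12.3, 32.1, -0.061], [0, -12.5, 27.4, -0.054], [0, -11.5, 22.1, -0.044], [0, -9.6, 16.5, -0.034], [0, -6.9, 11.1, -0.023], [0, -4.2, 6.3, -0.013], [0, -1.7, 2.6, -0.006], [0, -0.3, 0.4, -0.001]],
  ],
)

```text
t: 22.75
tcp_pos: [0.4482, 0.3054, 0.1912]
tool_rot: [-0.601, 0.373, 0.601, 0.372]
force: [-0.2, -0.0, -0.7]
finger_gap: 0.146
```

Emit:
arm_command(
  series=[
    [[0, 0, 0, 0], [0, 0, 0, 0], [0, 0, 0, 0]],
  ],
)

```text
t: 23.05
tcp_pos: [0.4484, 0.3051, 0.1914]
tool_rot: [-0.601, 0.373, 0.601, 0.373]
force: [-0.4, 0.6, -0.7]
finger_gap: 0.149
```

```bash
python3 - <<'E'
from h import *
import pickle
s=status.sense();g=pickle.load(open('w3.pkl','rb'));yw=lambda s:(lambda M:np.arctan2(-M[1,1],-M[0,1]))(R.from_quat(s['tool_rot']).as_matrix())
M=R.from_quat(s['tool_rot']).as_matrix();print(s['t'],s['tcp_pos'],'shift mm to home',M.T@(g['tcp_pos']-s['tcp_pos'])*1000,'turn',-(yw(g)-yw(s)),s['force'])
E
```

```text
23.05 [0.4484 0.3051 0.1914] shift mm to home [76.6637 -0.7421 -0.5   ] turn -0.0010003222172262904 [-0.3913  0.6294 -0.7352]
```

Emit:
arm_command(
  series=[
    [[5, -0.7, -0.5, 0], [18, 0, 0, 0], [25, 0, 0, 0], [25, 0, 0, 0], [20, 0, 0, 0], [12, 0, 0, 0], [6, 0, 0, 0], [3, 0, 0, 0], [2, 0, 0, 0], [0, 0, 0, 0]],
  ],
)

```text
t: 24.05
tcp_pos: [0.4497, 0.3057, 0.0758]
tool_rot: [0.601, -0.372, -0.601, -0.373]
force: [0.5, 0.2, -0.8]
finger_gap: 0.146
```

Emit:
arm_command(
  series=[
    [[1, 0, 0, 0], [1, 0, 0, 0], [1, 0, 0, 0], [1, 0, 0, 0], [0, 0, 0, 0]],
  ],
)

```text
t: 24.55
tcp_pos: [0.4493, 0.3056, 0.0713]
tool_rot: [0.601, -0.372, -0.601, -0.373]
force: [0.7, 0.5, 0.1]
finger_gap: 0.149
```

Emit:
arm_command(
  series=[
    [[0.5, 0, 0, 0], [0.5, 0, 0, 0], [0, 0, 0, 0]],
  ],
)

```text
t: 24.85
tcp_pos: [0.4492, 0.3055, 0.0712]
tool_rot: [0.601, -0.372, -0.601, -0.372]
force: [-2.5, -1.6, 5.6]
finger_gap: 0.145
```

Emit:
arm_command(
  series=[
    [[0, 0, 0, 0], [0, 0, 0, 0], [0, 0, 0, 0], [0, 0, 0, 0], [0, 0, 0, 0]],
  ],
  jaw=60,
)

```text
t: 25.35
tcp_pos: [0.4492, 0.3055, 0.0702]
tool_rot: [-0.601, 0.373, 0.601, 0.372]
force: [0.2, 0.3, -0.1]
finger_gap: 0.597
```

Emit:
arm_command(
  series=[
    [[-10, 0, 0, 0], [-25, 0, 0, 0], [-40, 0, 0, 0], [-45, 0, 0, 0], [-45, 0, 0, 0], [-45, 0, 0, 0], [-20, -9, 0, 0], [0, 0, 0, 0], [0, 0, 0, 0]],
  ],
)

```text
t: 26.25
tcp_pos: [0.4567, 0.3093, 0.3005]
tool_rot: [-0.601, 0.373, 0.601, 0.372]
force: [-0.2, 0.2, -0.2]
finger_gap: 0.602
```

```bash
python3 - <<'E'
from h import *
import pickle
s=status.sense();w=snapshot('wrist')[:,:,::-1];c=snapshot('scene')[:,:,::-1];b=snapshot('side')[:,:,::-1]
pickle.dump(s,open('w8.pkl','wb'));cv2.imwrite('pics/w8.png',w);cv2.imwrite('pics/n8.png',c);cv2.imwrite('pics/s8.png',b)
print(s['t'],s['tcp_pos'],s['force'],s['finger_gap'])
r=c[228:262,394:420].min(2);m=r>150;ys,xs=np.nonzero(m);print(m.sum(),394+xs.mean(),228+ys.mean())
rs=lambda i,x,y:cv2.resize(i,(x,y),interpolation=cv2.INTER_CUBIC)
o=np.zeros((600,800,3),np.uint8)
o[:300,:400]=rs(c[190:280,350:470],400,300)
o[:300,400:]=rs(b[130:240,245:392],400,300)
o[300:,:240]=rs(w[100:350,265:365],240,600)[:300] if 0 else rs(w[110:335,225:405],240,300)
o[300:,240:500]=rs(cv2.imread('pics/w2.png')[110:335,225:405],260,300)
o[300:,500:]=rs(b[280:380,225:325+0],300,300)
cv2.imwrite('pics/c7.png',o)
E
```

```text
26.25 [0.4567 0.3093 0.3005] [-0.1696  0.2485 -0.2233] 0.6020597948397576
189 405.0952380952381 243.47619047619048
```

View pics/c7.png

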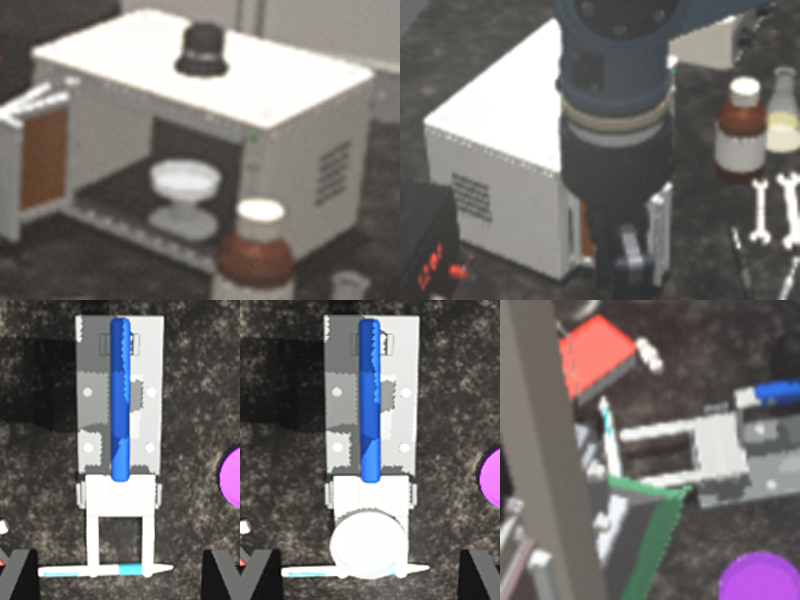

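The last composite shows four things:
- The dish is on the stage. Its centre in the top-left panel is about (185,182), directly above the foot.
- The door is stacked at the left.
- The empty fork is back in its rest, matching the earlier picture beside it.
- The bottle and flask are where they were.

```bash
python3 -c "
from station import ticket;print(ticket.sign_off())"
```

```text
the job is handed in; nothing more can be done
None
```

The job is done and handed in at about 26 s of the 72 s allowed; no verdict came back. I folded the door fully back, set the dish on the stage and returned the empty fork to its rest.

- **Door:** I pushed it at the pull fin until it reached its stop. The finger ended where the fully folded angle (1.42 rad) predicts. The push peaked at about 40 N at the wrist, through the fingers. In the last pictures it was still folded.
- **Dish:** The gripper never touched it. In the scene camera's picture it sits centred on the stage to about 1–2 mm. That is less certain front to back. Drawing the fork out moved it by no more than about 0.2 pixel.
- **Fork:** It lies in the rest as before, to within about 1 mm by the wrist picture. The gripper is open and clear of it.
- **Bystanders:** The bottle and flask look unmoved in the last pictures. The rack was never approached below the carrying height, but it was not in that last view.

**Disagreement:** The side camera differed from the robot and wrist camera by about 3 mm on the cabinet and more on the held fork, where the fork's height was also uncertain. I relied on the wrist camera and checked it against the scene camera.

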